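# Feed a block into the dust cabinet through its two-door feed lock

## Task

Pass the tall narrow wooden block (the one standing 40 mm high) into the dust cabinet through its feed lock: put it into the open lock chamber, shut the outer lid, and only then lift the inner gate by its knob so that the block slides through into the cabinet. Push the gate fully down again afterwards, with the lid still shut and the block lying inside the cabinet. The lid and the gate must never be open at the same time, and the two flat offcuts stay where they are.

Things in the scene. Friction and masses are not known exactly. Their poses are not given: they have to be found in the camera images.
- feed_lock: Grey sheet-steel dust cabinet with a feed lock in front, one unit fixed to the bench. Origin: on the bench top under the middle of the lock chamber. x axis: down the chute, from the chamber through the gate (at x = 64 mm) into the cabinet; z up. Chamber: open-topped, inside x -62 to 56 mm, y -48 to 48 mm, rim 175 mm above the bench.
- chamber_mouth (a point): Middle of the chamber's open top, 175 mm above the bench; axes as feed_lock. The chamber floor is a polished, slippery steel chute that falls at 28 degrees towards +x: 136 mm above the bench at x = -60 mm, 104 at x = 0, 70 at the gate, ending inside the cabinet. Wood slides down it by itself in under a second and waits against the closed gate.
- cabinet_floor (a point): Middle of the cabinet's inner floor, 17 mm above the bench, 155 mm down the x axis of feed_lock. The cabinet is x 72 to 215 mm, y -90 to 90 mm of feed_lock, 170 mm high, closed, with a clear window on top; the opening behind the gate is 95 mm wide and about 65 mm high.
- outer_lid (a joint): Outer door: flat grey lid hinged along the chamber's uphill rim, the end away from the gate. 0 = shut flat on the rim, grows as it opens up and back (rad). Starts open at 1.65 to 1.9, leaning back past upright; limit 1.95. Hinge slightly stiff (0.05 N m): near upright the lid stays where it is left; below about 0.9 rad it falls shut by its own weight.
- lid_edge (a point): Middle of the lid's free edge, 122 mm from the hinge; the lid is 124 mm wide and 8 mm thick. When open this is its highest point. About 1 N here moves the lid. A D-handle (64 mm wide, 30 mm proud) sits on the middle of the outer face, 50 mm from the hinge; above it the face is bare.
- lid_hinge (a point): Middle of the lid's hinge line, 175 mm above the bench at x = -68 mm of feed_lock; the hinge line runs along feed_lock's y.
- inner_gate (a joint): Inner door: upright aluminium gate plate between chamber and cabinet, slides straight up in side channels. 0 = fully down (shut), grows as it is lifted (m), limit 0.080. Stays at any height (about 3.5 N friction, 0.17 kg): lifting takes about 6 N, pushing down about 2 N. The block passes freely from about 0.055 up.
- gate_knob (a point): Middle of the thick part of the round wooden knob on top of the gate, 34 mm across, 37 mm high, standing free; with the gate down it is 219 mm above the bench. The knob's underside is 22 mm below this point and its top 15 mm above it. Moves up with the gate.
- blank_center (a point): Centre of the block to pass through: plain pine block 24 mm thick (its x), 70 mm long (its y), 40 mm high (its z), standing on a 24 x 70 mm face on the bench, so this point is 20 mm up. 40 g.
- flat_offcut: Dark flat wood offcut 40 x 100 mm, 20 mm high, lying on the bench; leave it. Origin at the centre of its underside.
- wide_offcut: Brown flat wood offcut 60 x 80 mm, 18 mm high, lying on the bench; leave it. Origin at the centre of its underside.

How it is judged:
By the outcome, as a careful person would: the job done as asked, in the order asked, and still so for the second after the job is handed in, with the robot touching nothing.
It also fails if it takes over 67 s, if anything falls off the work surface, if the arm or the gripper's body presses on something with over 40 N, if the wrist force passes 120 N, or if a joint passes its speed limit or range.

## Robot

A 6-joint arm with a two-finger parallel gripper is mounted at the origin on the work surface; the furniture and walls round the work are solid. World frame = base frame: x ahead of the robot, y to its left, z up, the work surface at z = 0. Lengths are in m, angles in rad, forces in N, time in s.
With the tool pointing down it reaches from about 0.225 to 0.875 m from the base axis. Payload 3.4 kg.
Tool frame: the origin (TCP) lies midway between the tips of the shut fingers; the grasp point (between the pads) lies 19 mm behind it (arm.grip_depth is the distance from the TCP to the grasp point, in m); z points along the fingers, y is the direction in which the jaws open and shut (so a half turn about z gives the same grasp; the last joint's range is limited). The gripper opens to 85 mm and grips with 20 to 120 N. Pads are 22 mm wide; open, the fingers measure 114 mm over their backs; the gripper's body (76 mm by 85 mm) begins 54 mm behind the grasp point. The pads swing forward as they close: fully open they stand 13 mm farther back than shut.
Start: joints at [-1.394, 0.276, 1.505, -0, 1.361, -0.121], TCP at [0.169, -0.55, 0.231] pointing down, gripper open.
Joint ranges: [-2.89, 2.89], [-0.75, 2.08], [0.22, 2.7], [-1.18, 4.32], [0.11, 2.71], [-2.7, 2.7]. Speed limits (rad/s): [2.57, 2.57, 3.14, 3.14, 3.14, 3.14].

## Interface

Orientations are given as [roll, pitch, yaw] about the fixed x, y, z axes, in that order (R = Rz(yaw) Ry(pitch) Rx(roll)).
In Python, from station import arm gives the robot as it stands. The module is installed in compiled form; this text tells all that it offers.
- The arm moves only by the tool arm_command, never from a script. Its argument "moves" is a list that holds one entry, the list of rows, each a list of 5 numbers: the shift along the world's x, y, z each as a share of 0.6 m, from -1 to 1, then the turn about the world's z as a share of 120 degrees, from -1 to 1, then the finger opening in mm, from 0 to 85.4. In form: [[[x, y, z, turn, hand], ...]]. A call has 1 to 5 rows; each row is the pose to reach, as a shift and turn from the pose commanded when the call began; what a row does not reach only later rows make up. A row lasts 1/10 s, in which the tool goes at most 50 mm and 8.59 degrees, less where a joint would pass 70% of its speed; a pose out of reach is approached as far as the arm can. A call with a number of a shift or a turn outside -1 to 1 is refused whole. A call with a gripper value outside its range is refused whole. The fingers move at their own pace and stop on an object; "squeeze" is the grip in N (left out, the last holds). Time passes only in rows, so rows that repeat a pose let the fingers close. It gives the time, the measured TCP pose, the force and the opening at its end, in the units of the state.
- arm.state(): the state, without advancing time (a new reading comes with each control period).
- arm.capture(name): name is "side" or "top" or "wrist"; returns (picture, depth): 480x640x3 uint8, blue, green, red; 480x640 float32, m along the optical axis (not along the pixel's ray), 0 where there is no reading.
- arm.camera_info(name): a dict with "vertical_fov" (degrees; the focal length in pixels is half the picture's height over the tangent of half this angle, whatever the lens; pixels are square), "cx", "cy" (the principal point, pixels), "R" (3x3) and "t" (3): a world point X has camera coordinates R X + t; the wrist camera has in their place "T_tool_cam" (4x4, takes a point from camera to tool coordinates, whose origin is the TCP and whose axes are the flange's). Camera axes: x right, y down, z forward; pixel columns grow to the right and rows downward; lengths in m; the calibration is good to about 2 mm. A picture is of the moment at which its call begins: read the wrist's pose just before it. camera_info takes no time and is no camera call.
- arm.finish_job(): hands the job in, once; it reports no verdict.
The state is a dict: "time_s": time; "joints": joint angles; "qvel": joint speeds; "effort": joint torques, N m; "eef_pos": TCP position; "tcp_rot": TCP orientation; "wrist_force": force on the tool from outside, world axes, zero at the start; "moment": the same for the moment, N m; "width": opening from 0.0 (shut) to 1.0 (fully open).
Only numpy, scipy, OpenCV 4.12 (cv2) and the standard library are available. Lean on these libraries where they do the work, as an engineer would, in place of code of your own. Each camera call takes 0.05 s, during which the arm holds its last target.

## Working session

There is one attempt and no reset: what is moved stays moved. The work goes in short steps, Python scripts to look and compute and a tool call to move; the robot and the scene stay as the last step left them, time stands still between calls to the robot, and variables do not carry over. Pictures are saved under pics/ and viewed, and the job is handed in when it is done.

Besides the shell and the picture viewer there is one more tool, called after "Emit:" as a command line: name --argument value ..., lists and objects as JSON in quotes. arm_command: Moves the arm, as the interface text tells. Shift numbers are shares of 0.6 m and turn numbers shares of 120 degrees, none past 1 either way. Its arguments: {"type":"object","properties":{"moves":{"type":"array","items":{"type":"array","items":{"type":"array","items":{"type":"number"}}}},"squeeze":{"type":"number"}},"required":["moves"]}

```bash
mkdir -p pics; cat > h.py <<'E'
import numpy as np, cv2
from station import arm
def cam(n):
    i=arm.camera_info(n); f=240/np.tan(np.radians(i['vertical_fov'])/2); return i,f
def px2w(n,u,v,z,depth=None):
    i,f=cam(n); d=np.array([(u-i['cx'])/f,(v-i['cy'])/f,1.])
    R=np.array(i['R']);t=np.array(i['t'])
    c=-R.T@t; w=R.T@d
    if depth is not None: return c+w*depth
    return c+w*(z-c[2])/w[2]
def w2px(n,X):
    i,f=cam(n); p=np.array(i['R'])@np.array(X)+np.array(i['t']); return p[0]/p[2]*f+i['cx'],p[1]/p[2]*f+i['cy']
E
python3 - <<'E'
from h import *
for n in ('top','side'):
    p,d=arm.capture(n); cv2.imwrite(f'pics/{n}0.png',p); np.save(f'{n}0.npy',d)
    print(n,arm.camera_info(n))
print(arm.state())
E
```

```text
top {'vertical_fov': 47.29470261553089, 'cx': 315.8764159001131, 'cy': 242.64514460874932, 'R': array([[-0.02636072, -0.99803345, -0.05687127],
       [-0.98800222,  0.03467162, -0.15049746],
       [ 0.15217332,  0.05222172, -0.98697324]]), 't': array([-0.04074258,  0.51130878,  1.1692017 ])}
side {'vertical_fov': 43.49082279505509, 'cx': 332.0797536436962, 'cy': 237.25341091475087, 'R': array([[ 0.50184584,  0.86481343, -0.01576355],
       [ 0.65723804, -0.39311228, -0.64304035],
       [-0.56230678,  0.31234672, -0.76567004]]), 't': array([-0.17614921, -0.23872543,  1.8973845 ])}
{'time_s': 0.1, 'joints': array([-1.39397449e+00,  2.76490149e-01,  1.50599515e+00, -1.81548663e-06,
        1.36069927e+00, -1.20998398e-01]), 'qvel': array([ 0.00176592, -0.00043327, -0.00346678,  0.00186381,  0.00214518,
        0.00034133]), 'effort': array([ 1.19382541e-03, -4.17700517e+01, -2.46405888e+01, -1.62769534e-04,
        5.87858274e-03,  2.09264840e-05]), 'eef_pos': array([ 0.16863848, -0.54922484,  0.23055448]), 'tcp_rot': array([-3.14001217e+00, -1.90386404e-04,  2.97820461e-01]), 'wrist_force': array([ 1.31091374,  0.05076257, -0.41424267]), 'moment': array([-0.02480965, -0.01497204, -0.01775062]), 'width': 1.0006757973335305}
```

View pics/top0.png

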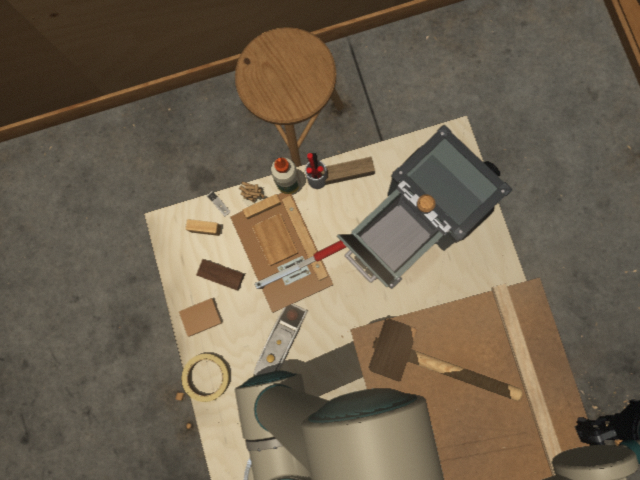

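View pics/side0.png

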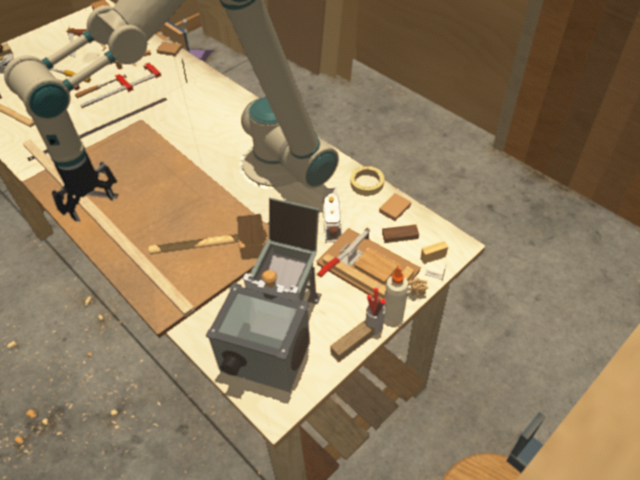

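The top view shows the lock at about (420,210), the lid open at its lower left, and the knob at (426,203). The small pine block is at (203,227), the dark offcut at (220,274) and the brown one at (200,317). I'll enlarge these.

```bash
python3 - <<'E'
from h import *
p=cv2.imread('pics/top0.png')
cv2.imwrite('pics/c1.png',cv2.resize(p[190:260,160:250],None,fx=8,fy=8,interpolation=cv2.INTER_CUBIC))
cv2.imwrite('pics/c2.png',cv2.resize(p[120:300,330:520],None,fx=4,fy=4*0.8,interpolation=cv2.INTER_CUBIC)if 0 else cv2.resize(p[120:300,330:520],None,fx=3.3,fy=3.3,interpolation=cv2.INTER_CUBIC))
p=cv2.imread('pics/side0.png')
cv2.imwrite('pics/c3.png',cv2.resize(p[190:390,200:330],None,fx=3,fy=3,interpolation=cv2.INTER_CUBIC))
E
```

```text
(no output)
```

View pics/c1.png

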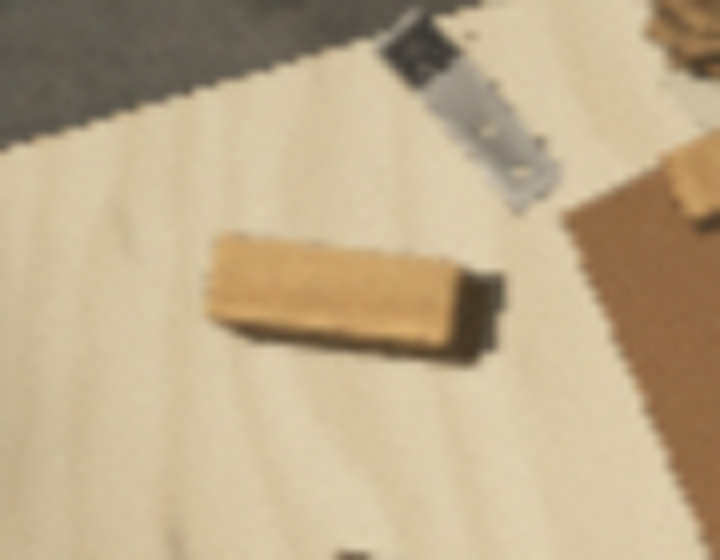

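View pics/c2.png

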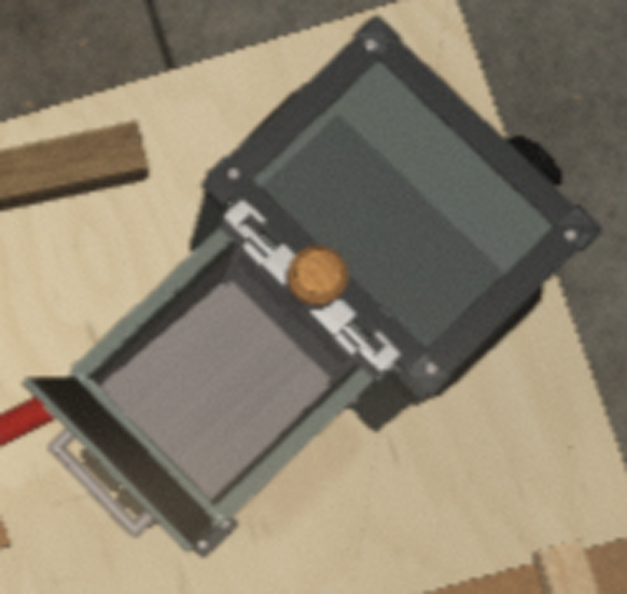

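View pics/c3.png

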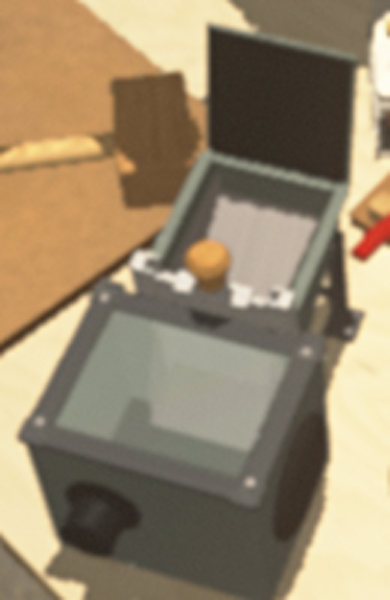

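```bash
python3 - <<'E'
from h import *
d=np.load('top0.npy')
o=np.array([160,190.])
P=[]
for q in [(215,235),(460,262),(450,345),(210,318)]:
    u,v=np.array(q)/8+o; P.append(px2w('top',u,v,.04)); print(P[-1].round(4))
P=np.array(P); print('c',P.mean(0)); 
e=(P[1]+P[2]-P[0]-P[3])/2; print('len',np.linalg.norm(e),'ang',np.degrees(np.arctan2(e[1],e[0])), 'wid',np.linalg.norm((P[3]+P[2]-P[0]-P[1])/2))
print('depth pt',px2w('top',201.5,226,0,d[226,201]))
o=np.array([330,120.])
S=[]
for q in [(372,44),(571,235),(432,369),(233,174)]:
    u,v=np.array(q)/3.3+o; S.append(px2w('top',u,v,.172)); print(S[-1].round(4), px2w('top',u,v,0,d[int(v),int(u)]).round(4))
S=np.array(S)
# x axis: from lock side (S3,S2) to far side (S0,S1)
ex=(S[0]+S[1]-S[2]-S[3])/2; ey=(S[0]+S[3]-S[1]-S[2])/2
print('x',np.linalg.norm(ex),np.degrees(np.arctan2(ex[1],ex[0])),'y',np.linalg.norm(ey),np.degrees(np.arctan2(ey[1],ey[0]))-90,'c',S.mean(0))
u,v=np.array((318,272))/3.3+o
print('knob',px2w('top',u,v,.234),px2w('top',u,v,0,d[int(v),int(u)]))
# rim corners z=.175: left near gate, hinge
for q in [(225,230),(80,372),(228,500),(372,378)]:
    u,v=np.array(q)/3.3+o; print('rim',px2w('top',u,v,.175).round(4))
# lid edge ends
for q in [(27,382),(60,380),(205,552),(237,522)]:
    u,v=np.array(q)/3.3+o; print('lid',px2w('top',u,v,.295).round(4),px2w('top',u,v,0,d[int(v),int(u)]).round(4))
# side knob: c3 (208,258)/3+(200,190)
ds=np.load('side0.npy')
u,v=208/3+200,258/3+190; print('sideknob',px2w('side',u,v,.22),px2w('side',u,v,0,ds[int(v),int(u)]))
for q in [(209,27),(356,57),(210,152),(346,185)]:
    u,v=q[0]/3+200,q[1]/3+190; print('sidelid',px2w('side',u,v,.295),px2w('side',u,v,0,ds[int(v+1),int(u)]))
for q in [(105,296),(307,352),(250,482),(40,422)]:
    u,v=q[0]/3+200,q[1]/3+190; print('sidescrew',px2w('side',u,v,.172))
E
```

```text
[0.5724 0.2316 0.04  ]
[0.5621 0.1621 0.04  ]
[0.5387 0.1649 0.04  ]
[0.5488 0.2328 0.04  ]
c [0.55546778 0.19785188 0.04      ]
len 0.06941507131459237 ang -98.44780583136915 wid 0.023581157554004244
depth pt [0.55521817 0.19716178 0.04418162]
[ 0.6999 -0.3217  0.172 ] [ 0.6999 -0.3217  0.172 ]
[ 0.5774 -0.4302  0.172 ] [ 0.5773 -0.4301  0.1723]
[ 0.5004 -0.3442  0.172 ] [ 0.4998 -0.3435  0.1756]
[ 0.6228 -0.2347  0.172 ] [ 0.6233 -0.2349  0.1702]
x 0.11581748612950421 -48.30340561057461 y 0.16397567138219254 -48.315627030598286 c [ 0.6001001  -0.33269108  0.172     ]
knob [ 0.54714193 -0.27206172  0.234     ] [ 0.54681256 -0.27183423  0.23548258]
rim [ 0.5879 -0.2279  0.175 ]
rim [ 0.5055 -0.1389  0.175 ]
rim [ 0.4271 -0.2218  0.175 ]
rim [ 0.4958 -0.3087  0.175 ]
lid [ 0.4808 -0.1089  0.295 ] [ 0.4813 -0.1089  0.2919]
lid [ 0.4812 -0.1261  0.295 ] [ 0.4917 -0.1266  0.2321]
lid [ 0.3893 -0.1971  0.295 ] [ 0.3262 -0.1194  1.2286]
lid [ 0.4041 -0.2142  0.295 ] [ 0.4283 -0.2435  0.0057]
sideknob [ 0.54729501 -0.27105827  0.22      ] [ 0.55465704 -0.27359044  0.23036074]
sidelid [ 0.40352582 -0.19120686  0.295     ] [ 0.39556531 -0.18820251  0.28622653]
sidelid [ 0.48887917 -0.1097478   0.295     ] [ 0.48798664 -0.10928773  0.29391435]
sidelid [ 0.51597858 -0.24599021  0.295     ] [ 0.42127688 -0.21171711  0.17588634]
sidelid [ 0.59310154 -0.1763982   0.295     ] [ 0.50708434 -0.1336051   0.17520631]
sidescrew [ 0.50518787 -0.34277679  0.172     ]
sidescrew [ 0.62855289 -0.23447     0.172     ]
sidescrew [ 0.70389808 -0.32059491  0.172     ]
sidescrew [ 0.58291628 -0.42899585  0.172     ]
```

```bash
python3 - <<'E'
from h import *
print(arm.camera_info('wrist'))
s=arm.state(); print(s['eef_pos'],s['tcp_rot'])
t=np.array([.5555,.198,.4]); print((t-s['eef_pos'])/.6, 64.5/120)
E
```

```text
{'vertical_fov': 68.46303054945774, 'cx': 315.1934630113417, 'cy': 241.43082286099576, 'T_tool_cam': array([[-2.21709956e-04, -9.54957900e-01, -2.96741233e-01,
         7.48478738e-02],
       [ 9.99999959e-01, -1.58049856e-04, -2.38520909e-04,
        -5.80789200e-04],
       [ 1.80877517e-04, -2.96741274e-01,  9.54957896e-01,
        -1.41708779e-01],
       [ 0.00000000e+00,  0.00000000e+00,  0.00000000e+00,
         1.00000000e+00]])}
[ 0.16863848 -0.54922484  0.23055448] [-3.14001217e+00 -1.90386404e-04  2.97820461e-01]
[0.6447692  1.24537474 0.28240921] 0.5375
```

Emit:
arm_command --moves '[[[0.1,0.15,0.2,0.07,70],[0.15,0.23,0.25,0.14,70],[0.2,0.31,0.28,0.21,70],[0.24,0.38,0.28,0.28,70],[0.27,0.45,0.28,0.35,70]]]'

```text
time_s: 0.6
eef_pos: [0.2784, -0.3735, 0.3656]
tcp_rot: [3.14, 0.001, 1.036]
wrist_force: [0.3, -0.6, 1.0]
width: 0.815
```

```bash
cat >> h.py <<'E'
def go(x,y,z,yawdeg=None):
    s=arm.state(); r=(np.array([x,y,z])-s['eef_pos'])/.6
    t=None if yawdeg is None else ((yawdeg-np.degrees(s['tcp_rot'][2])+180)%360-180)/120
    print('at',s['eef_pos'].round(4),'yaw',np.degrees(s['tcp_rot'][2]).round(2),'share',r.round(4),'turn',t,'F',s['wrist_force'].round(1),'t',s['time_s'])
E
python3 -c "
from h import *
go(.5555,.198,.2,81.5)"
```

```text
at [ 0.2784 -0.3735  0.3656] yaw 59.35 share [ 0.4618  0.9525 -0.276 ] turn 0.18454873433925958 F [ 0.3 -0.6  1. ] t 0.6
```

Emit:
arm_command --moves '[[[0.09,0.17,0,0.06,70],[0.13,0.26,0,0.12,70],[0.17,0.34,0,0.17,70],[0.21,0.42,0,0.17,70],[0.21,0.42,0,0.17,70]]]'

```text
time_s: 1.1
eef_pos: [0.3898, -0.149, 0.3643]
tcp_rot: [3.141, 0.0, 1.386]
wrist_force: [1.6, -0.7, -0.1]
width: 0.819
```

```bash
python3 -c "
from h import *
go(.5555,.198,.2,81.5)"
```

```text
at [ 0.3898 -0.149   0.3643] yaw 79.44 share [ 0.2762  0.5783 -0.2738] turn 0.017165576878596055 F [ 1.6 -0.7 -0.1] t 1.1
```

Emit:
arm_command --moves '[[[0.03,0.08,0,0,70],[0.07,0.16,0,0,70],[0.1,0.24,-0.02,0.01,70],[0.14,0.32,-0.05,0.01,70],[0.18,0.39,-0.1,0.01,70]]]'

```text
time_s: 1.6
eef_pos: [0.4898, 0.0697, 0.3149]
tcp_rot: [3.138, -0.001, 1.409]
wrist_force: [1.7, -0.9, -0.6]
width: 0.819
```

Emit:
arm_command --moves '[[[0.03,0.06,-0.03,0,70],[0.06,0.1,-0.06,0,70],[0.08,0.15,-0.1,0,70],[0.08,0.15,-0.13,0,70],[0.08,0.15,-0.13,0,70]]]'

```text
time_s: 2.1
eef_pos: [0.5348, 0.1578, 0.2328]
tcp_rot: [-3.134, 0.003, 1.41]
wrist_force: [-0.8, 0.3, -0.0]
width: 0.817
```

```bash
python3 -c "
from h import *
go(.5555,.198,.2,81.5)
p,d=arm.capture('wrist');cv2.imwrite('pics/w1.png',p)
p,d=arm.capture('top');cv2.imwrite('pics/t1.png',p)
go(.5555,.198,.2,81.5)"
```

```text
at [0.5348 0.1578 0.2328] yaw 80.76 share [ 0.0344  0.067  -0.0547] turn 0.006158303311240824 F [-0.8  0.3 -0. ] t 2.1
at [0.5366 0.1571 0.2362] yaw 80.67 share [ 0.0316  0.0682 -0.0604] turn 0.006942856792119774 F [ 0.2 -0.  -0.6] t 2.2
```

View pics/w1.png

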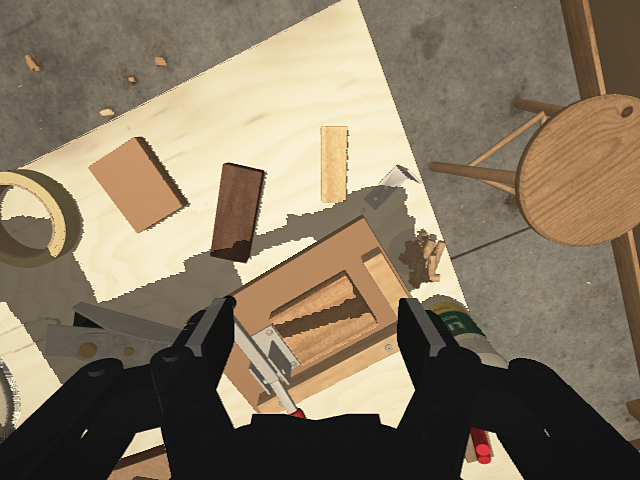

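```bash
cat >> h.py <<'E'
from scipy.spatial.transform import Rotation as Ro
def wpx(u,v,z):
    s=arm.state(); i,f=cam('wrist'); T=np.array(i['T_tool_cam'])
    R=Ro.from_euler('xyz',s['tcp_rot']).as_matrix()
    c=R@T[:3,3]+s['eef_pos']; w=R@T[:3,:3]@np.array([(u-i['cx'])/f,(v-i['cy'])/f,1.])
    return c+w*(z-c[2])/w[2]
E
python3 -c "
from h import *
P=np.array([wpx(u,v,.04) for u,v in [(321,127),(346,126),(346,202),(321,202)]]);print(P,P.mean(0))
e=(P[0]+P[1]-P[2]-P[3])/2;print(np.linalg.norm(e),np.degrees(np.arctan2(e[1],e[0])))"
```

```text
[[0.5534442  0.23542902 0.04      ]
 [0.57603767 0.23258797 0.04      ]
 [0.56645889 0.16319706 0.04      ]
 [0.54254601 0.16712695 0.04      ]] [0.55962169 0.19958525 0.04      ]
0.06960363525597911 81.54127116657189
```

The wrist view shows the block at (334,164). It works out 69.6 mm long at 81.5°, which agrees with the top view within 4 mm. Going down to grasp it.

Emit:
arm_command --moves '[[[0.02,0.05,-0.06,0.007,70],[0.035,0.07,-0.12,0.007,70],[0.035,0.07,-0.19,0.007,65],[0.035,0.07,-0.19,0.007,65],[0.035,0.07,-0.19,0.007,65]]]'

```text
time_s: 2.7
eef_pos: [0.5584, 0.1987, 0.1237]
tcp_rot: [3.141, -0.0, 1.422]
wrist_force: [0.8, -0.3, 1.1]
width: 0.762
```

```bash
python3 -c "
from h import *
go(.5575,.1988,.008,81.5)
p,d=arm.capture('wrist');cv2.imwrite('pics/w2.png',p)
go(.5575,.1988,.008,81.5)"
```

```text
at [0.5584 0.1987 0.1237] yaw 81.45 share [-1.500e-03  1.000e-04 -1.928e-01] turn 0.00041601081194784226 F [ 0.8 -0.3  1.1] t 2.7
at [0.5595 0.199  0.125 ] yaw 81.45 share [-0.0033 -0.0003 -0.195 ] turn 0.00042574255299191084 F [-0.1 -0.2 -0.6] t 2.75
```

View pics/w2.png

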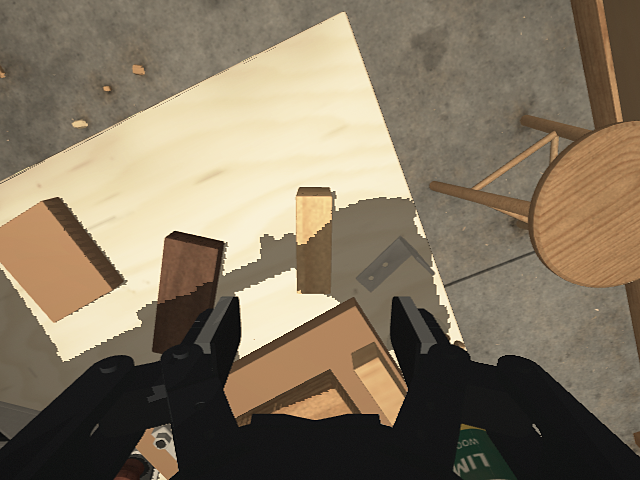

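```bash
python3 -c "
from h import *
P=np.array([wpx(u,v,.04) for u,v in [(297,196),(332,196),(331,293),(297,293)]]);print(P,P.mean(0))
e=(P[0]+P[1]-P[2]-P[3])/2;print(np.linalg.norm(e),np.degrees(np.arctan2(e[1],e[0])))"
```

```text
[[0.55245718 0.23685973 0.04      ]
 [0.57485517 0.23347233 0.04      ]
 [0.56486557 0.16537023 0.04      ]
 [0.54117554 0.16897968 0.04      ]] [0.55833837 0.20117049 0.04      ]
0.0688178952703505 81.1094513542474
```

Emit:
arm_command --moves '[[[-0.002,0,-0.08,0,50],[-0.002,0,-0.15,0,50],[-0.002,0,-0.185,0,50],[-0.002,0,-0.185,0,50],[-0.002,0,-0.185,0,50]]]' --squeeze 30

```text
time_s: 3.25
eef_pos: [0.5589, 0.1995, 0.014]
tcp_rot: [3.137, -0.002, 1.422]
wrist_force: [1.0, 0.4, 0.1]
width: 0.587
```

```bash
python3 -c "
from h import *
go(.558,.1995,.008,81.5)"
```

```text
at [0.5589 0.1995 0.014 ] yaw 81.47 share [-0.0016  0.0001 -0.0099] turn 0.00024176401828365595 F [1.  0.4 0.1] t 3.25
```

Emit:
arm_command --moves '[[[0,0,-0.008,0,50],[0,0,-0.008,0,15],[0,0,-0.008,0,15],[0,0,-0.008,0,15],[0,0,-0.008,0,15]]]' --squeeze 30

```text
time_s: 3.75
eef_pos: [0.5577, 0.1995, 0.008]
tcp_rot: [3.139, -0.001, 1.423]
wrist_force: [-0.8, -0.3, 6.2]
width: 0.276
```

Emit:
arm_command --moves '[[[0,0,0,0,15],[0,0,0.08,0,15],[0,0,0.16,0,15],[0,0,0.24,0,15],[0,0,0.32,0,15]]]'

```text
time_s: 4.25
eef_pos: [0.5561, 0.1993, 0.2005]
tcp_rot: [-3.142, 0.0, 1.423]
wrist_force: [0.3, -0.0, -0.8]
width: 0.274
```

```bash
python3 -c "
from h import *
go(.498,-.217,.38,-48.3)
p,d=arm.capture('wrist');cv2.imwrite('pics/w3.png',p)"
```

```text
at [0.5561 0.1993 0.2005] yaw 81.51 share [-0.0969 -0.6938  0.2991] turn -1.0817225689237149 F [ 0.3 -0.  -0.8] t 4.25
```

View pics/w3.png

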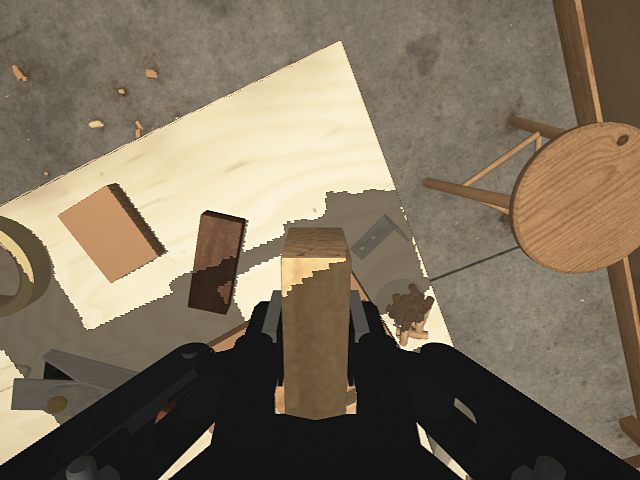

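The block is held and centred in the jaws. I'll carry it high to the lock while turning.

Emit:
arm_command --moves '[[[0,0,0.08,-0.07,15],[0,-0.02,0.16,-0.14,15],[0,-0.05,0.23,-0.21,15],[-0.01,-0.08,0.3,-0.28,15],[-0.01,-0.13,0.3,-0.35,15]]]'

```text
time_s: 4.8
eef_pos: [0.5522, 0.122, 0.3853]
tcp_rot: [3.135, -0.011, 0.686]
wrist_force: [-0.4, -0.6, -0.6]
width: 0.277
```

Emit:
arm_command --moves '[[[0,-0.06,0,-0.07,15],[-0.01,-0.12,0,-0.14,15],[-0.01,-0.18,0,-0.21,15],[-0.02,-0.24,0,-0.28,15],[-0.03,-0.28,0,-0.35,15]]]'

```text
time_s: 5.3
eef_pos: [0.5322, -0.0489, 0.3781]
tcp_rot: [3.141, 0.001, -0.051]
wrist_force: [0.1, -1.0, -0.8]
width: 0.275
```

```bash
python3 -c "
from h import *
go(.498,-.217,.38,-48.3)
print(arm.state()['joints'])"
```

```text
at [ 0.5322 -0.0489  0.3781] yaw -2.93 share [-0.057  -0.2801  0.0032] turn -0.3781014317775491 F [ 0.1 -1.  -0.8] t 5.3
[-2.21199696e-01  1.67485478e-01  1.29632671e+00 -1.01421318e-03
  1.67820042e+00  1.40058809e+00]
```

Emit:
arm_command --moves '[[[-0.01,-0.06,0,-0.07,15],[-0.02,-0.12,0,-0.14,15],[-0.03,-0.18,0,-0.21,15],[-0.05,-0.24,0,-0.28,15],[-0.055,-0.265,0,-0.35,15]]]'

```text
time_s: 5.8
eef_pos: [0.4984, -0.2086, 0.3781]
tcp_rot: [3.14, 0.0, -0.786]
wrist_force: [-0.8, 0.4, -0.8]
width: 0.277
```

Emit:
arm_command --moves '[[[0,0,0,-0.02,15],[0,0,0,-0.02,15]]]'

```text
time_s: 6.0
eef_pos: [0.4993, -0.2063, 0.3782]
tcp_rot: [3.141, 0.001, -0.82]
wrist_force: [-0.2, 0.7, -1.3]
width: 0.278
```

```bash
python3 -c "
from h import *
go(.498,-.217,.38,-48.3)
p,d=arm.capture('wrist');cv2.imwrite('pics/w4.png',p)
p,d=arm.capture('top');cv2.imwrite('pics/t4.png',p)"
```

```text
at [ 0.4993 -0.2063  0.3782] yaw -46.97 share [-0.0021 -0.0178  0.0031] turn -0.011110973129247506 F [-0.2  0.7 -1.3] t 6.0
```

View pics/w4.png

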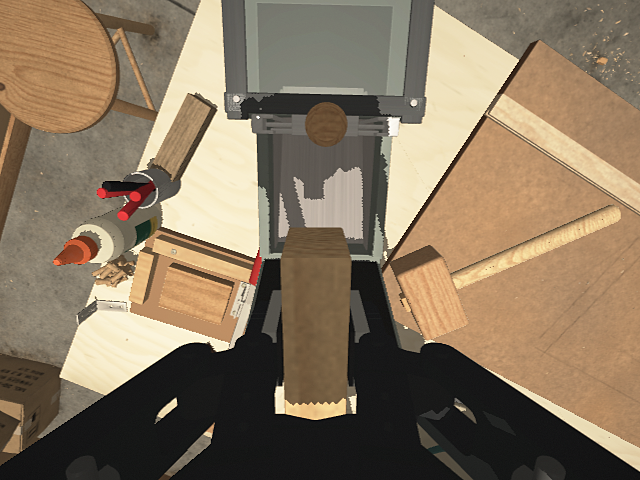

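View pics/t4.png

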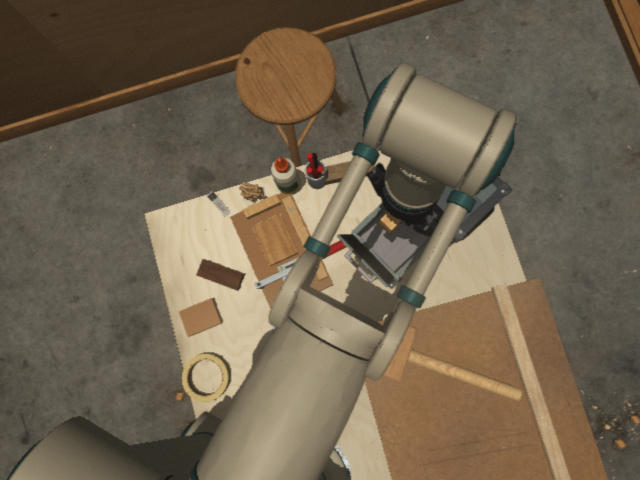

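```bash
python3 - <<'E'
from h import *
go(.498,-.217,.38,-48.3)
k=wpx(326,124,.225); print('knob',k)
p,d=arm.capture('side'); cv2.imwrite('pics/s4.png',p)
i,f=cam('side'); v,u=np.mgrid[0:480,0:640]
c=np.stack([(u-i['cx'])/f*d,(v-i['cy'])/f*d,d],-1).reshape(-1,3)[d.ravel()>0]
W=(c-np.array(i['t']))@np.array(i['R'])
a=np.radians(-48.3); o=np.array([.505,-.2245])
L=np.c_[(W[:,:2]-o)@np.array([[np.cos(a),-np.sin(a)],[np.sin(a),np.cos(a)]]),W[:,2]]
for x in range(-200,140,20):
    m=(abs(L[:,0]*1000-x)<10)&(abs(L[:,1])<.12)&(L[:,2]>.33)
    if m.sum(): print(x,m.sum(),L[m,2].min().round(3),np.percentile(L[m,2],2).round(3))
E
```

```text
at [ 0.4996 -0.2055  0.3784] yaw -46.83 share [-0.0026 -0.0192  0.0027] turn -0.012234793734292992 F [-0.2 -0.3 -0.2] t 6.1
knob [ 0.54807567 -0.27059191  0.225     ]
-200 339 0.682 0.685
-180 766 0.682 0.685
-160 141 0.689 0.693
-140 183 0.699 0.704
-120 113 0.725 0.727
-100 65 0.728 0.732
-80 30 0.737 0.737
-60 7 0.764 0.764
-40 172 0.407 0.41
-20 1424 0.38 0.401
0 3777 0.37 0.4
20 3799 0.37 0.389
40 324 0.715 0.719
```

View pics/s4.png

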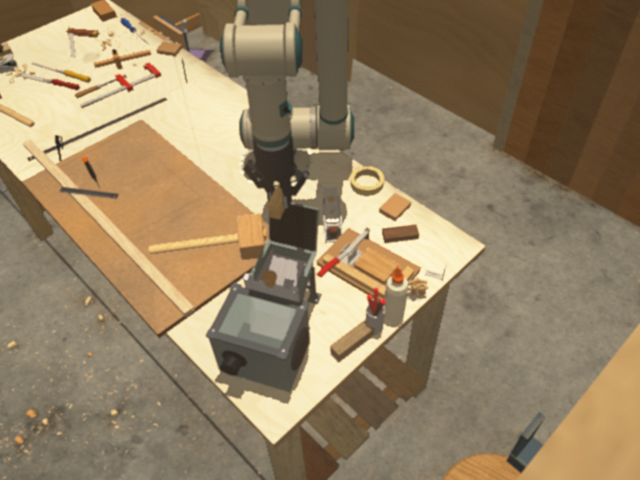

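Emit:
arm_command --moves '[[[-0.002,-0.019,-0.06,-0.0125,15],[-0.002,-0.019,-0.12,-0.0125,15],[-0.002,-0.019,-0.16,-0.0125,15],[-0.002,-0.019,-0.16,-0.0125,15],[-0.002,-0.019,-0.16,-0.0125,15]]]'

```text
time_s: 6.65
eef_pos: [0.4988, -0.2168, 0.2831]
tcp_rot: [-3.142, -0.0, -0.844]
wrist_force: [0.5, -0.2, 0.6]
width: 0.278
```

```bash
python3 - <<'E'
from h import *
go(.498,-.216,.142,-48.3)
p,d=arm.capture('side'); cv2.imwrite('pics/s5.png',cv2.resize(p[80:380,150:400],None,fx=2,fy=2))
p,d=arm.capture('wrist'); cv2.imwrite('pics/w5.png',p)
go(.498,-.216,.142,-48.3)
E
```

```text
at [ 0.4988 -0.2168  0.2831] yaw -48.33 share [-0.0014  0.0013 -0.2352] turn 0.00024869471533719436 F [ 0.5 -0.2  0.6] t 6.65
at [ 0.4995 -0.2174  0.2845] yaw -48.35 share [-0.0026  0.0023 -0.2375] turn 0.0004470464537045397 F [-0.2  1.  -0.1] t 6.75
```

View pics/s5.png

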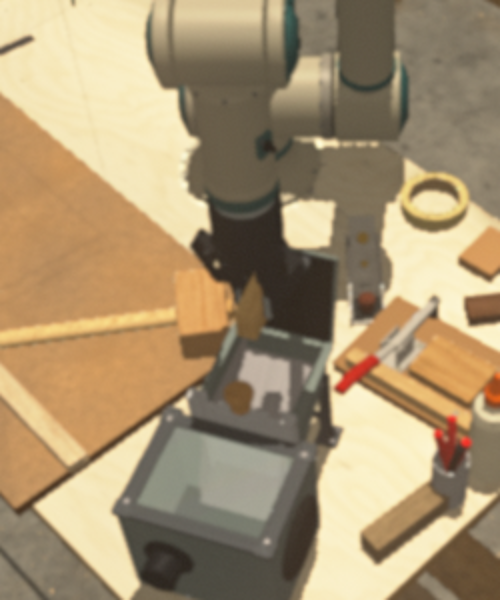

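View pics/w5.png

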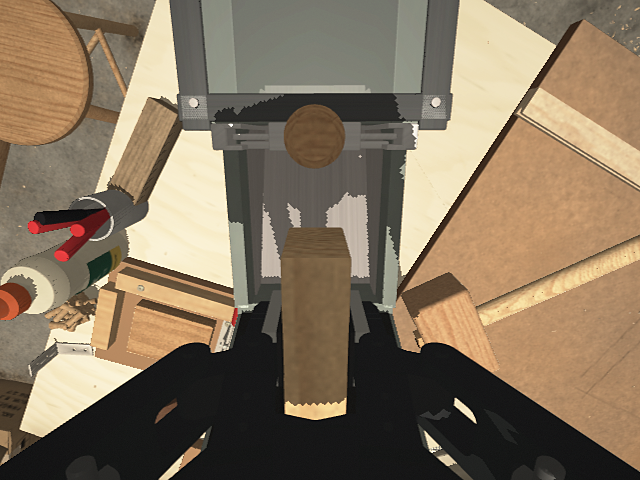

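Emit:
arm_command --moves '[[[-0.002,0.002,-0.06,0,15],[-0.002,0.002,-0.12,0,15],[-0.002,0.002,-0.18,0,15],[-0.002,0.002,-0.21,0,15],[-0.002,0.002,-0.21,0,15]]]'

```text
time_s: 7.25
eef_pos: [0.4965, -0.2154, 0.1554]
tcp_rot: [3.141, 0.003, -0.844]
wrist_force: [-0.1, -0.1, -0.6]
width: 0.276
```

```bash
python3 - <<'E'
from h import *
go(.498,-.216,.142,-48.3)
p,d=arm.capture('side'); cv2.imwrite('pics/s6.png',cv2.resize(p[80:380,150:400],None,fx=2,fy=2))
p,d=arm.capture('wrist'); cv2.imwrite('pics/w6.png',p)
go(.498,-.216,.142,-48.3)
E
```

```text
at [ 0.4965 -0.2154  0.1554] yaw -48.38 share [ 0.0024 -0.001  -0.0224] turn 0.0006547412558179625 F [-0.1 -0.1 -0.6] t 7.25
at [ 0.4985 -0.2165  0.1582] yaw -48.38 share [-0.0009  0.0009 -0.027 ] turn 0.000674025113051376 F [0.5 0.1 0.5] t 7.35
```

View pics/s6.png

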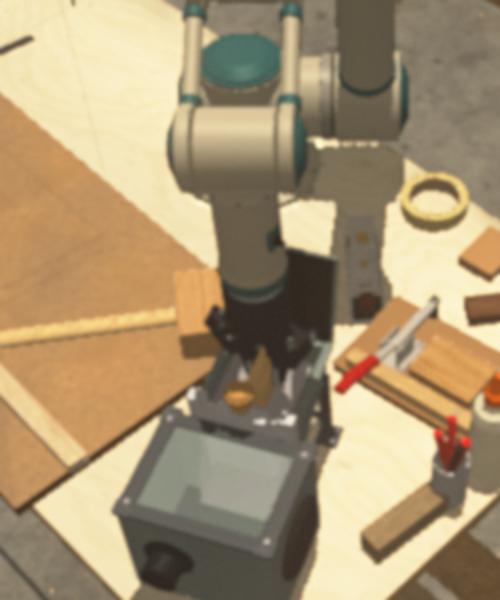

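View pics/w6.png

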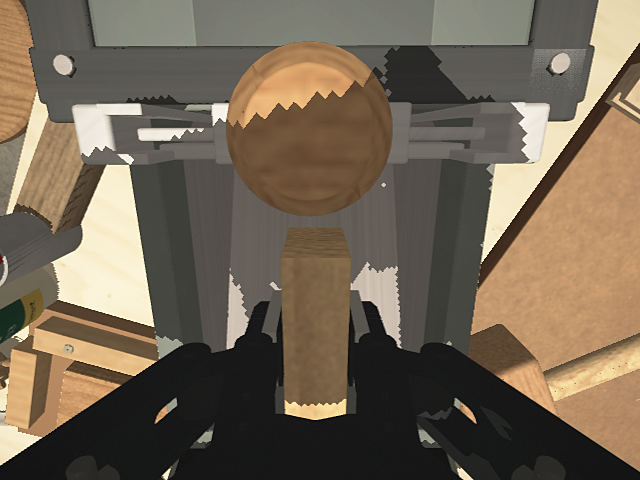

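Emit:
arm_command --moves '[[[0,0,-0.01,0,15],[0,0,-0.022,0,15],[0,0,-0.022,0,15]]]'

```text
time_s: 7.65
eef_pos: [0.497, -0.2157, 0.1432]
tcp_rot: [3.141, 0.0, -0.845]
wrist_force: [0.2, 0.0, -0.9]
width: 0.275
```

Emit:
arm_command --moves '[[[0,0,0,0,42],[0,0,0,0,42],[0,0,0,0,42],[0,0,0,0,42]]]'

```text
time_s: 8.05
eef_pos: [0.4974, -0.216, 0.1435]
tcp_rot: [-3.142, -0.0, -0.845]
wrist_force: [0.4, -0.8, -0.5]
width: 0.493
```

```bash
python3 - <<'E'
from h import *
go(.498,-.216,.142,-48.3)
p,d=arm.capture('wrist'); cv2.imwrite('pics/w7.png',p)
E
```

```text
at [ 0.4974 -0.216   0.1435] yaw -48.4 share [ 0.0011 -0.0001 -0.0026] turn 0.0008144002831656394 F [ 0.4 -0.8 -0.5] t 8.05
```

View pics/w7.png

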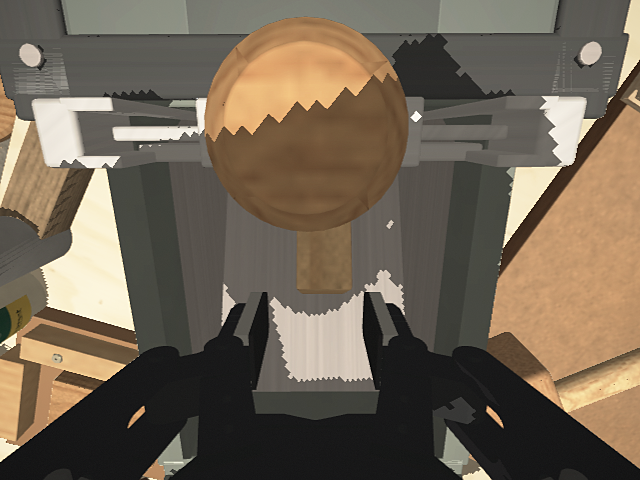

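The block is free and has slid down against the gate, as seen below the knob at (324,260). Next I'll rise, close the fingers and go behind the lid.

Emit:
arm_command --moves '[[[0,0,0.07,0,42],[0,0,0.15,0,42],[0,0,0.23,0,42],[0,0,0.31,0,0],[0,0,0.39,0,0]]]'

```text
time_s: 8.6
eef_pos: [0.4969, -0.2157, 0.3796]
tcp_rot: [-3.141, -0.001, -0.845]
wrist_force: [0.1, -0.9, 0.4]
width: 0.164
```

Emit:
arm_command --moves '[[[-0.05,0.05,0,0,0],[-0.09,0.1,0,0,0],[-0.14,0.16,0,0,0],[-0.14,0.16,0,0,0],[-0.14,0.16,0,0,0]]]'

```text
time_s: 9.1
eef_pos: [0.4128, -0.1194, 0.3781]
tcp_rot: [-3.141, -0.002, -0.844]
wrist_force: [0.2, -0.1, 0.6]
width: 0.002
```

```bash
python3 - <<'E'
from h import *
go(.412,-.119,.255,-48.3)
p,d=arm.capture('side'); cv2.imwrite('pics/s8.png',cv2.resize(p[80:380,150:400],None,fx=2,fy=2))
p,d=arm.capture('wrist'); cv2.imwrite('pics/w8.png',p)
E
```

```text
at [ 0.4128 -0.1194  0.3781] yaw -48.33 share [-0.0014  0.0006 -0.2052] turn 0.0002812946499768524 F [ 0.2 -0.1  0.6] t 9.1
```

View pics/s8.png

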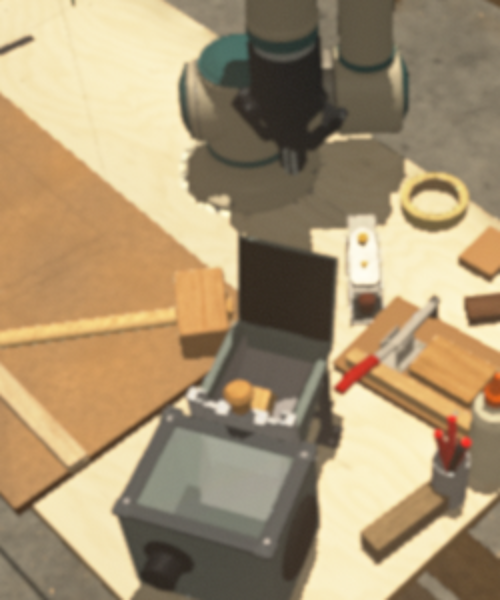

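View pics/w8.png

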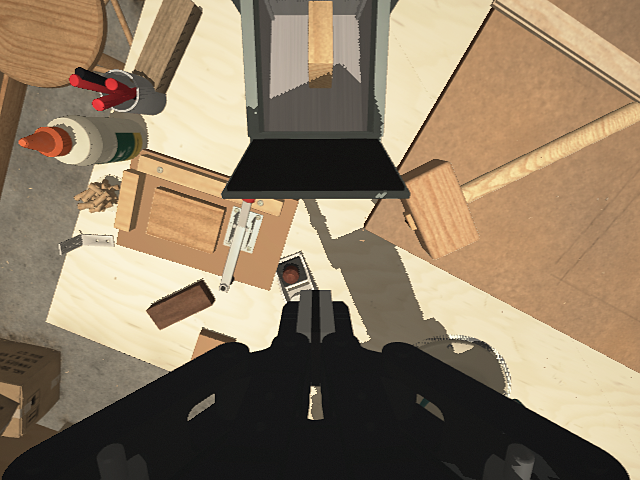

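```bash
python3 - <<'E'
from h import *
ex=np.array([np.cos(np.radians(-48.3)),np.sin(np.radians(-48.3))]);ey=np.array([-ex[1],ex[0]])
o=np.array([.505,-.2238])
for q in [(225,195),(408,195)]:
    P=wpx(*q,.293)[:2]; print(P,(P-o)@ex,(P-o)@ey)
P=arm.state()['eef_pos'][:2]; print('tcp',(P-o)@ex,(P-o)@ey)
E
```

```text
[ 0.4808107  -0.10911546] -0.1017193144637628 0.058230978481363715
[ 0.39249253 -0.18747802] -0.1019627582684281 -0.0598398860152347
tcp -0.13782367334303225 0.000688663887796085
```

Emit:
arm_command --moves '[[[0,0,-0.06,0,0],[0,0,-0.12,0,0],[0,0,-0.18,0,0],[0,0,-0.205,0,0],[0,0,-0.205,0,0]]]'

```text
time_s: 9.7
eef_pos: [0.4124, -0.1201, 0.2515]
tcp_rot: [3.139, 0.006, -0.846]
wrist_force: [0.4, 0.3, 0.7]
width: -0.001
```

```bash
python3 - <<'E'
from h import *
go(.412,-.119,.255,-48.3)
p,d=arm.capture('wrist'); cv2.imwrite('pics/w9.png',p)
for th in (1.4,1.1,.9,.75):
    pass
E
```

```text
at [ 0.4124 -0.1201  0.2515] yaw -48.45 share [-0.0006  0.0018  0.0059] turn 0.0012731119883137392 F [0.4 0.3 0.7] t 9.7
```

View pics/w9.png

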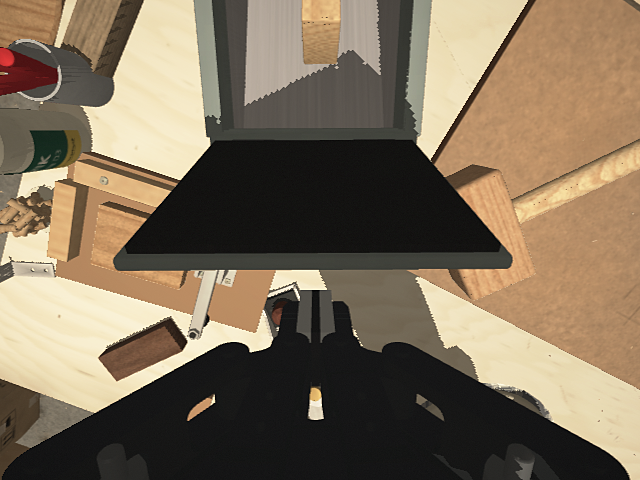

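Emit:
arm_command --moves '[[[0.022,-0.025,0.005,0,0],[0.044,-0.05,0.005,0,0],[0.066,-0.075,0.005,0,0],[0.088,-0.1,0.005,0,0],[0.11,-0.124,0.005,0,0]]]'

```text
time_s: 10.25
eef_pos: [0.4807, -0.1956, 0.2587]
tcp_rot: [-3.141, -0.002, -0.845]
wrist_force: [0.6, 0.6, 0.3]
width: 0.001
```

```bash
python3 - <<'E'
from h import *
go(.412,-.119,.255,-48.3)
P=arm.state()['eef_pos'][:2]; a=np.radians(-48.3); print((P-[.505,-.2238])@[np.cos(a),np.sin(a)])
p,d=arm.capture('wrist'); cv2.imwrite('pics/w10.png',p)
E
```

```text
at [ 0.4807 -0.1956  0.2587] yaw -48.42 share [-0.1145  0.1277 -0.0062] turn 0.0010325249141999392 F [0.6 0.6 0.3] t 10.25
-0.037196810703459114
```

View pics/w10.png

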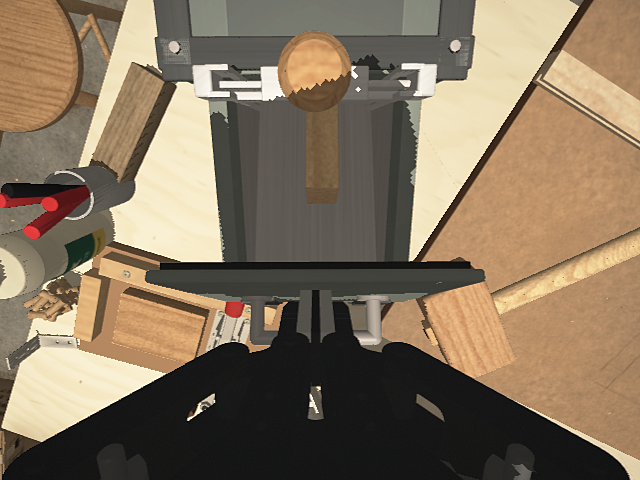

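Emit:
arm_command --moves '[[[0.011,-0.012,-0.005,0,0],[0.022,-0.025,-0.012,0,0],[0.033,-0.037,-0.018,0,0],[0.044,-0.05,-0.02,0,0],[0.044,-0.05,-0.02,0,0]]]'

```text
time_s: 10.8
eef_pos: [0.5065, -0.2253, 0.2449]
tcp_rot: [3.141, -0.0, -0.845]
wrist_force: [-0.7, -0.1, -0.9]
width: 0.001
```

```bash
python3 - <<'E'
from h import *
go(.412,-.119,.255,-48.3)
P=arm.state()['eef_pos'][:2]; a=np.radians(-48.3); print((P-[.505,-.2238])@[np.cos(a),np.sin(a)])
p,d=arm.capture('wrist'); cv2.imwrite('pics/w11.png',p)
E
```

```text
at [ 0.5065 -0.2253  0.2449] yaw -48.42 share [-0.1575  0.1772  0.0168] turn 0.001011938533133853 F [-0.7 -0.1 -0.9] t 10.8
0.0021376894963579997
```

View pics/w11.png

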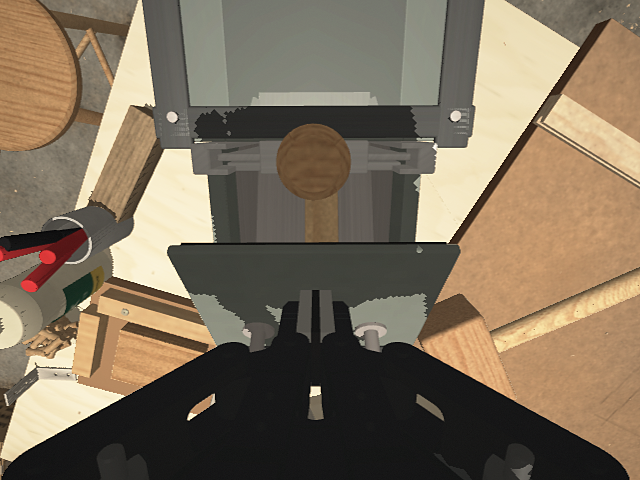

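Emit:
arm_command --moves '[[[0.005,-0.006,-0.005,0,0],[0.01,-0.012,-0.01,0,0],[0.01,-0.012,-0.01,0,0],[0.01,-0.012,-0.01,0,0]]]'

```text
time_s: 11.25
eef_pos: [0.5115, -0.2314, 0.2392]
tcp_rot: [3.141, 0.001, -0.845]
wrist_force: [0.6, 0.1, 0.1]
width: 0.003
```

```bash
python3 - <<'E'
from h import *
go(.412,-.119,.255,-48.3)
p,d=arm.capture('wrist'); cv2.imwrite('pics/w12.png',p)
E
```

```text
at [ 0.5115 -0.2314  0.2392] yaw -48.4 share [-0.1659  0.1874  0.0263] turn 0.0008338247381663185 F [0.6 0.1 0.1] t 11.25
```

View pics/w12.png

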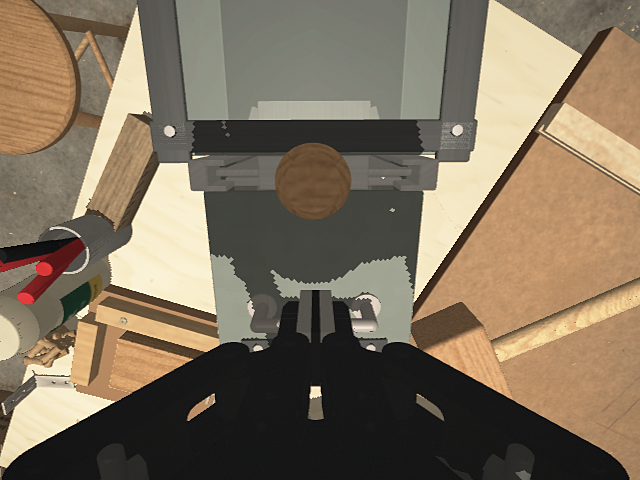

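The lid has fallen shut. I'll rise, go over the knob with the jaws open, and check the lid height with depth.

Emit:
arm_command --moves '[[[0,0,0.07,0,60],[0,0,0.14,0,60],[0.03,-0.03,0.14,0,60],[0.06,-0.066,0.14,0,60],[0.06,-0.066,0.14,0,60]]]'

```text
time_s: 11.8
eef_pos: [0.5494, -0.2734, 0.323]
tcp_rot: [3.141, -0.002, -0.846]
wrist_force: [-0.4, 0.7, -0.6]
width: 0.699
```

```bash
python3 - <<'E'
from h import *
go(.5473,-.2712,.2,-48.3)
p,d=arm.capture('side'); cv2.imwrite('pics/s13.png',cv2.resize(p[150:350,180:340],None,fx=3,fy=3))
p,d=arm.capture('top'); cv2.imwrite('pics/t13.png',cv2.resize(p[120:300,330:520],None,fx=3.2,fy=3.2))
ex=np.array([np.cos(np.radians(-48.3)),np.sin(np.radians(-48.3))]);ey=np.array([-ex[1],ex[0]])
o=np.array([.505,-.2238])
for x,y in [(-.055,.045),(-.055,-.045),(-.03,.05),(.0,.05),(.04,.05),(-.03,-.05),(0,-.05),(.04,-.05)]:
    P=np.r_[o+x*ex+y*ey,.183]; u,v=w2px('top',P); print(x,y,px2w('top',u,v,0,d[int(round(v)),int(round(u))])[2].round(4))
E
```

```text
at [ 0.5494 -0.2734  0.323 ] yaw -48.46 share [-0.0035  0.0036 -0.205 ] turn 0.0013140218414169644 F [-0.4  0.7 -0.6] t 11.8
-0.055 0.045 0.7174
-0.055 -0.045 0.7263
-0.03 0.05 0.7036
0.0 0.05 0.181
0.04 0.05 0.1837
-0.03 -0.05 0.7271
0 -0.05 0.1899
0.04 -0.05 0.1824
```

View pics/s13.png

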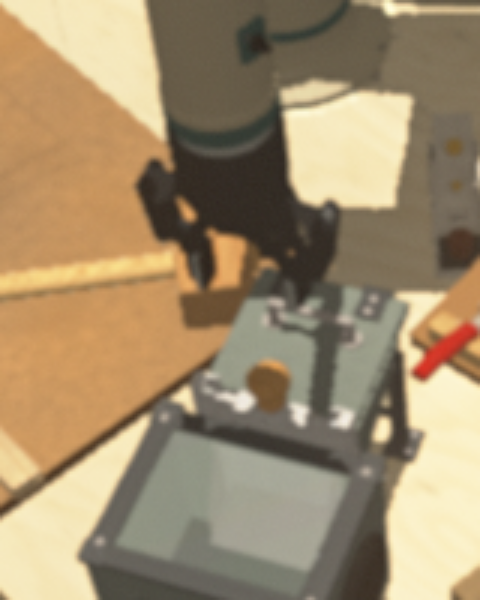

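View pics/t13.png

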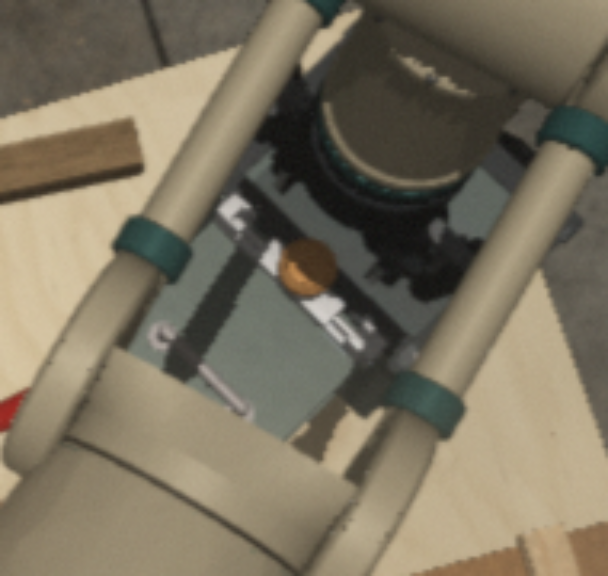

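Emit:
arm_command --moves '[[[-0.003,0.003,-0.06,0.001,60],[-0.003,0.003,-0.12,0.001,60],[-0.003,0.003,-0.17,0.001,60],[-0.003,0.003,-0.2,0.001,60],[-0.003,0.003,-0.2,0.001,60]]]'

```text
time_s: 12.4
eef_pos: [0.5433, -0.2671, 0.2005]
tcp_rot: [3.14, 0.007, -0.842]
wrist_force: [0.1, -0.6, -0.4]
width: 0.699
```

```bash
python3 - <<'E'
from h import *
go(.5473,-.2712,.201,-48.3)
p,d=arm.capture('side'); cv2.imwrite('pics/s14.png',cv2.resize(p[150:350,180:340],None,fx=3,fy=3))
p,d=arm.capture('wrist'); cv2.imwrite('pics/w14.png',p)
go(.5473,-.2712,.201,-48.3)
E
```

```text
at [ 0.5433 -0.2671  0.2005] yaw -48.25 share [ 0.0066 -0.0068  0.0008] turn -0.00040292031242827875 F [ 0.1 -0.6 -0.4] t 12.4
at [ 0.5456 -0.2688  0.204 ] yaw -48.26 share [ 0.0028 -0.004  -0.005 ] turn -0.0003687722503341225 F [ 0.7 -0.7  0.3] t 12.5
```

View pics/s14.png

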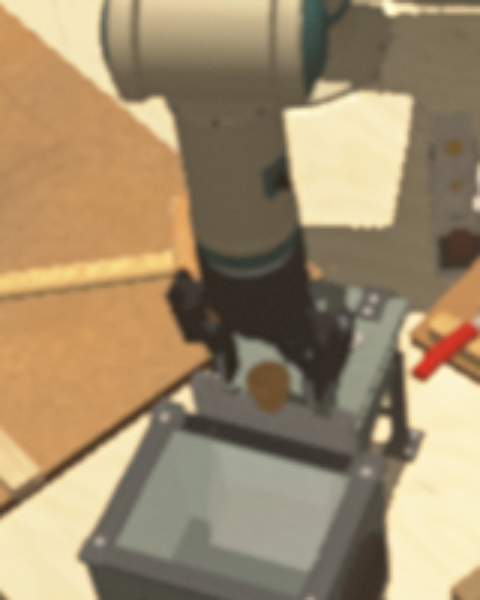

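View pics/w14.png

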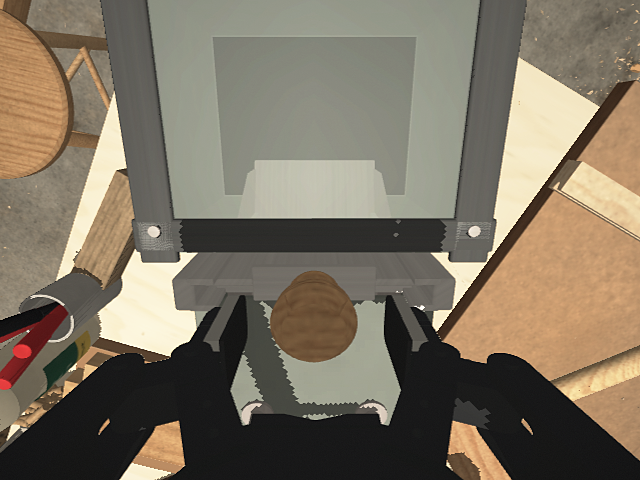

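```bash
python3 - <<'E'
from h import *
for q,z in [((314,318),.225),((271,318),.225),((357,318),.225)]:
    print(wpx(*q,z))
E
```

```text
[ 0.54988594 -0.27371689  0.225     ]
[ 0.56222014 -0.26271513  0.225     ]
[ 0.53755178 -0.2847186   0.225     ]
```

Emit:
arm_command --moves '[[[0.005,-0.006,-0.003,0,60],[0.005,-0.006,-0.003,0,28],[0.005,-0.006,-0.003,0,28],[0.005,-0.006,-0.003,0,28],[0.005,-0.006,-0.003,0,28]]]' --squeeze 50

```text
time_s: 13.0
eef_pos: [0.5499, -0.2728, 0.2029]
tcp_rot: [-3.14, -0.002, -0.843]
wrist_force: [0.9, 1.0, 5.9]
width: 0.342
```

```bash
python3 - <<'E'
from h import *
go(.5473,-.2712,.2765,-48.3)
print(arm.state()['width'])
p,d=arm.capture('wrist'); cv2.imwrite('pics/w15.png',p)
go(.5473,-.2712,.2765,-48.3)
E
```

```text
at [ 0.5499 -0.2728  0.2029] yaw -48.28 share [-0.0043  0.0027  0.1226] turn -0.00013875982910841836 F [0.9 1.  5.9] t 13.0
0.34243116332487294
at [ 0.5499 -0.2729  0.2029] yaw -48.29 share [-0.0043  0.0028  0.1227] turn -0.00010289085321275593 F [1.3 1.5 5.2] t 13.05
```

View pics/w15.png

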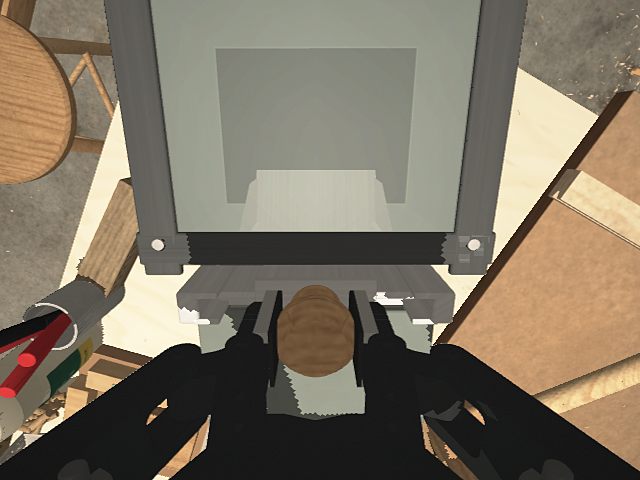

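Emit:
arm_command --moves '[[[0,0,0.03,0,28],[0,0,0.06,0,28],[0,0,0.09,0,28],[0,0,0.12,0,28],[0,0,0.12,0,28]]]'

```text
time_s: 13.55
eef_pos: [0.5499, -0.2729, 0.2751]
tcp_rot: [-3.14, -0.003, -0.842]
wrist_force: [2.1, 1.6, 2.3]
width: 0.34
```

Emit:
arm_command --moves '[[[0,0,0,0,28],[0,0,0,0,28],[0,0,0,0,28],[0,0,0,0,28],[0,0,0,0,28]]]'

```text
time_s: 14.05
eef_pos: [0.5498, -0.2728, 0.2733]
tcp_rot: [-3.14, -0.001, -0.843]
wrist_force: [5.4, 1.4, 2.7]
width: 0.342
```

```bash
python3 - <<'E'
from h import *
go(.5473,-.2712,.2765,-48.3)
print(arm.state()['width'])
p,d=arm.capture('wrist'); cv2.imwrite('pics/w16.png',p)
p,d=arm.capture('side'); cv2.imwrite('pics/s16.png',cv2.resize(p[150:390,180:340],None,fx=2.5,fy=2.5))
E
```

```text
at [ 0.5498 -0.2728  0.2733] yaw -48.27 share [-0.0041  0.0027  0.0053] turn -0.00022777695519759315 F [5.4 1.4 2.7] t 14.05
0.34182979709370903
```

View pics/w16.png

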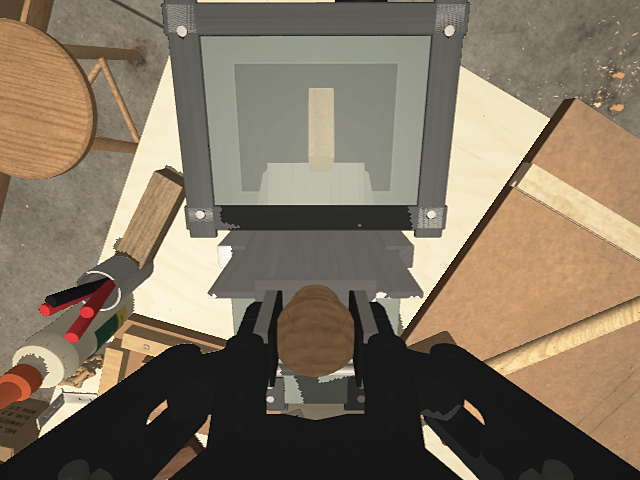

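View pics/s16.png

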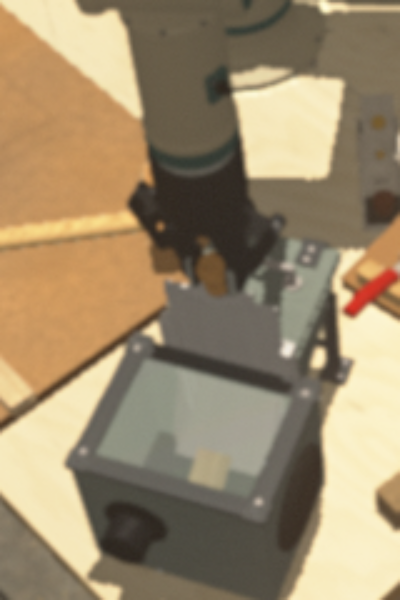

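The gate is up by about 70 mm. The block lies inside the cabinet at (320,130), past the end of the chute, and the lid is still shut. Now pushing the gate down.

Emit:
arm_command --moves '[[[0,0,-0.03,0,28],[0,0,-0.06,0,28],[0,0,-0.09,0,28],[0,0,-0.12,0,28],[0,0,-0.124,0,28]]]'

```text
time_s: 14.65
eef_pos: [0.5499, -0.2729, 0.2008]
tcp_rot: [-3.14, -0.003, -0.843]
wrist_force: [1.7, 3.4, 18.5]
width: 0.347
```

Emit:
arm_command --moves '[[[0,0,-0.003,0,28],[0,0,-0.003,0,28]]]'

```text
time_s: 14.85
eef_pos: [0.55, -0.2729, 0.2008]
tcp_rot: [-3.139, -0.004, -0.842]
wrist_force: [2.0, 3.4, 16.2]
width: 0.344
```

```bash
python3 - <<'E'
from h import *
go(.5473,-.2712,.203,-48.3)
print(arm.state()['width'])
p,d=arm.capture('wrist'); cv2.imwrite('pics/w17.png',p)
E
```

```text
at [ 0.55   -0.2729  0.2008] yaw -48.27 share [-0.0045  0.0028  0.0037] turn -0.00026069947974889375 F [ 2.   3.4 16.2] t 14.85
0.34424324039679016
```

View pics/w17.png

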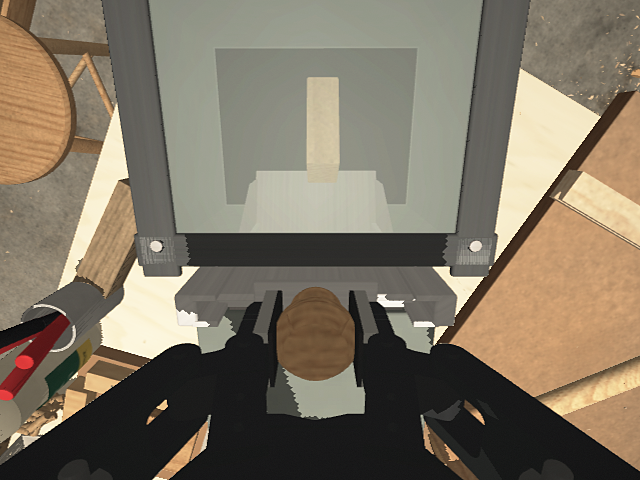

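Emit:
arm_command --moves '[[[0,0,0,0,60],[0,0,0,0,60],[0,0,0,0,60],[0,0,0,0,60]]]'

```text
time_s: 15.3
eef_pos: [0.548, -0.2729, 0.1963]
tcp_rot: [3.14, 0.002, -0.843]
wrist_force: [0.2, -0.2, 0.1]
width: 0.7
```

Emit:
arm_command --moves '[[[0,0,0.03,0,60],[0,0,0.06,0,60],[0,0,0.1,0,0],[0,0,0.1,0,0],[0,0,0.1,0,0]]]'

```text
time_s: 15.8
eef_pos: [0.5486, -0.273, 0.257]
tcp_rot: [3.141, 0.0, -0.843]
wrist_force: [-0.2, 0.2, -0.1]
width: 0.197
```

```bash
python3 - <<'E'
from h import *
go(.5473,-.2712,.235,-48.3)
print(arm.state()['width'])
p,d=arm.capture('wrist'); cv2.imwrite('pics/w18.png',p)
E
```

```text
at [ 0.5486 -0.273   0.257 ] yaw -48.28 share [-0.0022  0.003  -0.0366] turn -0.00015573216243633208 F [-0.2  0.2 -0.1] t 15.8
0.19729665932222346
```

View pics/w18.png

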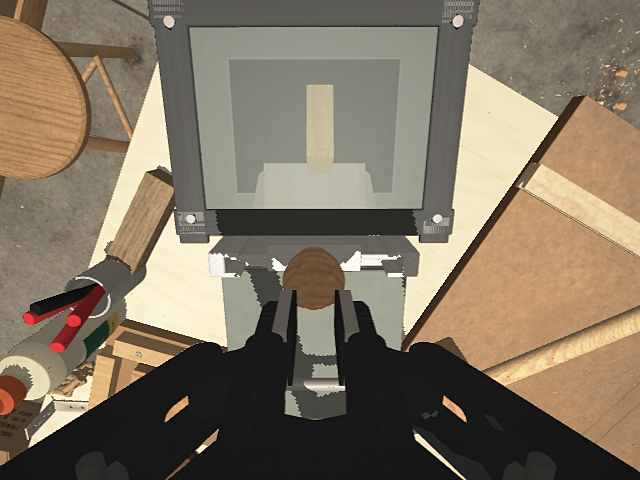

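Gentle check press on the knob top with closed fingers.

Emit:
arm_command --moves '[[[0,0,0,0,0],[0,0,0,0,0],[0,0,-0.01,0,0],[0,0,-0.02,0,0],[0,0,-0.028,0,0]]]'

```text
time_s: 16.35
eef_pos: [0.5485, -0.2727, 0.2395]
tcp_rot: [3.141, 0.001, -0.843]
wrist_force: [-0.1, 0.5, 0.7]
width: -0.006
```

Emit:
arm_command --moves '[[[0,0,-0.005,0,0],[0,0,-0.01,0,0],[0,0,-0.01,0,0]]]'

```text
time_s: 16.65
eef_pos: [0.5488, -0.2729, 0.2342]
tcp_rot: [3.141, 0.0, -0.843]
wrist_force: [0.0, 0.7, -1.2]
width: -0.0
```

Emit:
arm_command --moves '[[[0,0,-0.003,0,0],[0,0,-0.006,0,0],[0,0,-0.006,0,0]]]'

```text
time_s: 16.95
eef_pos: [0.5491, -0.273, 0.2335]
tcp_rot: [-3.141, -0.003, -0.843]
wrist_force: [-1.3, 1.8, 8.9]
width: 0.003
```

The knob top is at 0.234 m and resists 9 N, well over the 2 N that would move it, so the gate is fully down. I'll retreat and inspect.

Emit:
arm_command --moves '[[[0,0,0.06,0,0],[0,0,0.14,0,0],[0,0,0.2,0,0],[-0.08,0.05,0.24,0,0],[-0.15,0.12,0.28,0,0]]]'

```text
time_s: 17.45
eef_pos: [0.4757, -0.2175, 0.3901]
tcp_rot: [3.141, -0.001, -0.844]
wrist_force: [0.2, 0.8, 0.8]
width: 0.003
```

Emit:
arm_command --moves '[[[-0.05,0.06,0,0,0],[-0.1,0.12,0,0,0],[-0.15,0.18,0,0,0],[-0.2,0.24,0,0,0],[-0.25,0.3,0,0,0]]]'

```text
time_s: 17.95
eef_pos: [0.3245, -0.0356, 0.3896]
tcp_rot: [-3.141, -0.001, -0.843]
wrist_force: [0.5, 0.6, 0.0]
width: 0.002
```

```bash
python3 - <<'E'
from h import *
go(.5473,-.2712,.235,-48.3)
p,d=arm.capture('top'); cv2.imwrite('pics/t19.png',p); 
cv2.imwrite('pics/t19c.png',cv2.resize(p[120:300,330:520],None,fx=3.2,fy=3.2))
p,d=arm.capture('side'); cv2.imwrite('pics/s19.png',cv2.resize(p[190:390,180:340],None,fx=3,fy=3))
E
```

```text
at [ 0.3245 -0.0356  0.3896] yaw -48.32 share [ 0.3714 -0.3926 -0.2576] turn 0.00018811678759481272 F [0.5 0.6 0. ] t 17.95
```

View pics/t19.png

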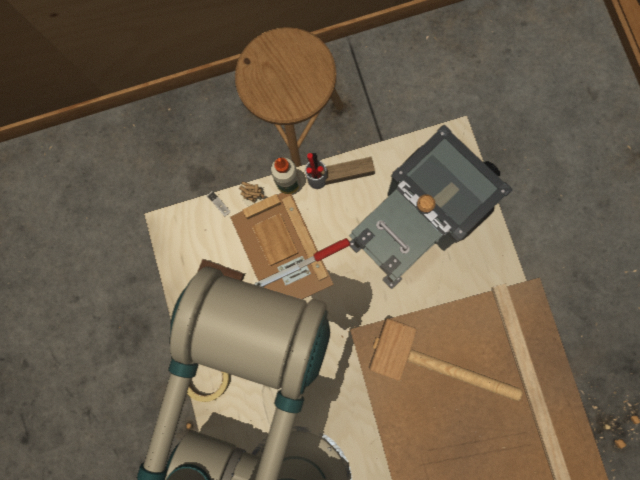

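View pics/t19c.png

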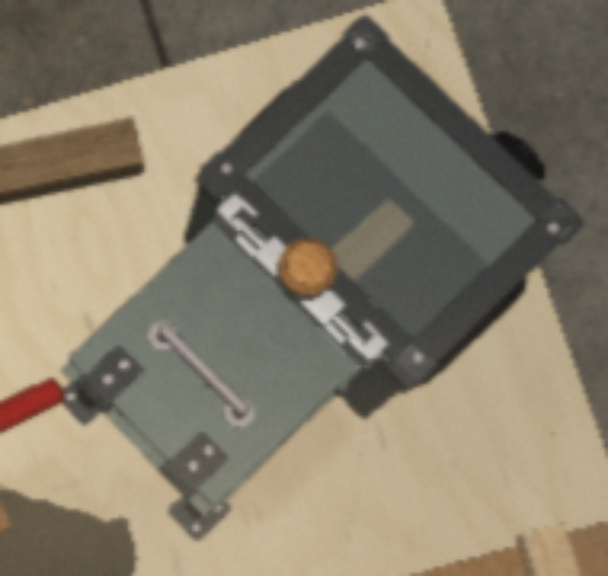

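View pics/s19.png

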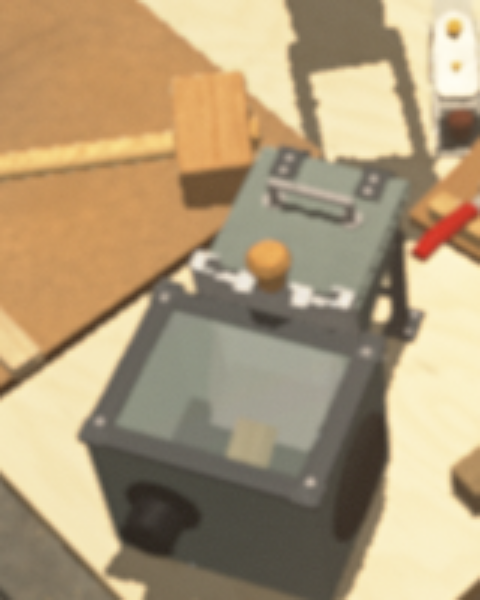

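```bash
python3 - <<'E'
from h import *
for q in [(395,200),(412,218),(360,278),(335,250)]:
    u,v=np.array(q)/3.2+[330,120]
    for z in (.04,.057):
        P=px2w('top',u,v,z)[:2]; a=np.radians(-48.3); print(z,((P-[.505,-.2238])@[np.cos(a),np.sin(a)]).round(3))
print(arm.finish_job())
E
```

```text
0.04 0.189
0.057 0.184
0.04 0.188
0.057 0.183
0.04 0.133
0.057 0.128
0.04 0.135
0.057 0.13
the job is handed in; nothing more can be done
None
```

The block is inside the cabinet, the lid is shut, the gate is fully down, and the job is handed in at about 18 s of the 67 s allowed. I put the block in the open chamber and pushed the lid over until it fell shut. Only then did I lift the gate about 70 mm by its knob so the block slid through, and pushed it down again.

What the last checks showed:
- **Lid:** depth put its top at 0.181–0.190 m, against 0.183 m expected when shut. That reading was taken before the gate was lifted, and the final pictures still show it flat.
- **Gate:** the knob top stood at 0.234 m, its height with the gate down, and resisted a 9 N press from above.
- **Block:** it lies inside the cabinet at about x = 130–190 mm of the lock, well past the gate. The knob hides part of the uphill end in the final picture, and I could not tell whether that end rests on the end of the chute.
- **Offcuts:** the arm never touched them. In the last top view it hid the brown offcut and most of the dark one, so I did not see both there; the wrist picture taken after the block was lifted showed both in place.

Two measurements disagreed slightly: the cameras differed by about 4 mm on the block's position, and the knob gripped at 29 mm instead of 34 mm. Neither caused any trouble.

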